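# Gauge the wax sump through its guide tube

### The arm

A 7-joint arm with a two-finger parallel gripper is mounted at the origin on a cart in front of the work surface, level with it; the furniture and walls round the work are solid. World frame = base frame: x ahead of the robot, y to its left, z up, the work surface at z = 0. Lengths are in m, angles in rad, forces in N, time in s.
With the tool pointing down it reaches from about 0.35 to 0.9 m from the base axis. Payload 19.9 kg.
Tool frame: the origin (TCP) lies at the very end of the fingers, on their centre line; the grasp point (between the pads) lies 19 mm behind it; z points along the fingers, y is the line along which they close (so a half turn about z gives the same grasp; the last joint's range is limited). The gripper opens to 94 mm and grips with 3 to 60 N. Pads are 16 mm wide; open, the fingers measure 119 mm over their backs; the gripper's body (75 mm by 177 mm) begins 78 mm behind the grasp point.
Start: joints at [-1.19, 0.417, -0.01, 1.614, 0.005, 1.111, -0.053], TCP at [0.256, 0.57, 0.205] pointing down, gripper open.
Joint ranges: [-2.81, 2.81], [-0.39, 2.02], [-1.27, 1.25], [0.06, 2.57], [-1.19, 4.33], [0.19, 2], [-2.82, 2.82]. Speed limits (rad/s): [1.89, 1.89, 2.39, 2.39, 3.01, 3.01, 3.01].

### API

Orientations are given as a unit quaternion [x, y, z, w].
In Python, from bench import status, cams, ctrl gives the robot as it stands.
- The arm moves only by the tool jog_arm, never from a script. Its arguments are lists of equal length, an entry for each row: "jaw": the opening, from -1 (shut) to 1 (fully open); "travel": the shift along the tool's x, y, z in mm, a list of three; "spin": the turn about the tool's z in rad. A call has 1 to 8 rows; each row is the pose to reach, as a shift and turn from the pose commanded when the call began, along the tool's axes at that moment; what a row does not reach only later rows make up. A row lasts 1/12 s, in which the tool goes at most 41.7 mm and 7.16 degrees, less where a joint would pass 70% of its speed; a pose out of reach is approached as far as the arm can. A call with a gripper value outside its range is refused whole. The fingers move at their own pace and stop on an object; "force" is the grip in N (left out, the last holds). Time passes only in rows, so rows that repeat a pose let the fingers close. It gives the time, the measured TCP pose, the force, the opening and the grip force at its end, in the units of the state.
- status.get_obs(): the state, without advancing time (a new reading comes with each control period).
- cams.snapshot(name): name is "side" or "top" or "wrist"; returns a dict with "image" (384x512x3 uint8, red, green, blue), "z_map" (384x512 float32, m along the optical axis (not along the pixel's ray), 0 where there is no reading), "intrinsics" (3x3 intrinsics, pixels), "world_from_camera" (4x4, takes a point from camera to world coordinates). Camera axes: x right, y up, looking along -z (the intrinsics and any distortion apply to the point x, -y, -z); pixel columns grow to the right and rows downward; lengths in m; the calibration is good to about 2 mm. The wrist camera is an equidistant fisheye: a pixel r from the principal point sees the ray r / f radians off the axis. A picture is of the moment at which its call begins.
- ctrl.job_done(): hands the job in; it is judged then, once.
The state is a dict: "clock": time; "joints": joint angles; "dq": joint speeds; "joint_efforts": joint torques, N m; "tcp_pos": TCP position; "ee_rot": TCP orientation; "wrist_force": force on the tool from outside, world axes, zero at the start; "moment": the same for the moment, N m; "grip_width": opening from 0.0 (shut) to 1.0 (fully open); "grasp_force": force on a finger pad.
Only numpy, scipy, OpenCV 4.12 (cv2) and the standard library are available. Lean on these libraries where they do the work, as an engineer would, in place of code of your own. Each camera call takes 0.05 s, during which the arm holds its last target. There are 200 camera calls.

### The job

Slide the blue sump tank along the table until it sits square and flush against both rails of the stop fence. Then take the gauge rod from its rest, push it down the tank's slanting guide tube until its collar stops on the tube mouth and pause there for a moment, draw it fully out again, and present it for reading: finish while the gripper still holds the rod, level and motionless, with its tip about 10 cm above the middle of the notebook, clear of everything else. Do not lift or tip the tank, leave it flush in the fence, and leave the notebook, the two loose candle tins and the loose tin lid where they are.

Things in the scene. Friction and masses are not known exactly. Their poses are not given: they have to be found in the camera images.
- fence: Stop fence fixed to the table: two aluminium rails 25 mm high, 15 mm thick, at a right angle. Origin: inner corner, on the table. One inner face runs 85 mm along +y (stops the tank going +x), the other 130 mm along -x (stops it going -y). The seated tank's origin is at (-0.050, 0.050, 0) in this frame, its axes parallel to the fence's.
- tank: Loose blue hollow sheet-metal tank, 100 x 100 x 50 mm, about 0.65 kg, slides on the table. Origin: centre of underside. Starts 30 to 60 mm short of each rail, up to 0.15 rad askew. Its +x and -y faces go against the rails; push on its plain -x and +y faces. The tube rises from the lid at x 20, y 10 mm and leans to +y inside the tank's outline; tube rim 84 mm above the table.
- guide_tube: Brass guide tube fixed on the tank. Its z axis is the tube's axis, pointing up and out of the mouth: in the tank's frame it leans to +y, 40 degrees above level. Origin: on the axis at the lid. Bore 13 mm, flange at the mouth 28 mm across; the rod has free space beyond the tube inside the tank.
- tube_mouth (a point): Centre of the guide tube's mouth, 35 mm along the tube's z from its origin; 72 mm above the table.
- gauge_rod: Gauge rod, 208 mm long, about 70 g. Origin: middle of its red handle (70 long, 14 wide along y, 18 mm high along z). x runs along the rod to the tip; z is up as it lies in the rest. Along x: 8 mm square tail (-68 to -35), handle (-35 to 35), brass collar 22 mm across (46 to 55), steel rod 8 mm across (55 to 140, last 5 mm tapered).
- collar_face (a point): Centre of the collar's face towards the tip, 55 mm along x from the rod's origin; it meets the tube mouth when the rod is fully in (tip 85 mm beyond the mouth).
- rod_tip (a point): Tip of the rod, 140 mm along x from the rod's origin.
- rod_rest: Wooden rest fixed to the table: base 180 x 50 x 8 mm, two notched posts 81 mm high at x = -54 and 90 mm. The rod lies in the notches along the rest's x, axis 70 mm above the table, handle free between the posts; lift it straight up. Origin: on the table under the middle of the handle. Rest and notebook may have changed places.
- notebook: Teal notebook lying flat, loose, 148 x 109 x 16 mm (cover 11 mm above the table). Origin: centre of its underside.
- tin_near: Bystander: open beige candle tin, 72 mm across, 44 mm high, loose, between tank and rest. Origin: centre of its underside.
- tin_right: Bystander: open beige candle tin, 72 mm across, 44 mm high, loose, right of the fence. Origin: centre of its underside.
- tin_lid: Bystander: beige tin lid, 74 mm across, 11 mm high, loose, behind the fence. Origin: centre of its underside.

How it is judged:
By the outcome, as a careful person would: the job done as asked, in the order asked, and still so for the second after the job is handed in, while the arm keeps its last pose, push and grip.
It also fails if it takes over 72 s, if anything falls off the work surface, if the arm or the gripper's body presses on something with over 40 N, if the wrist force passes 120 N, or if a joint passes its speed limit or range.

## Working session

There is one attempt and no reset: what is moved stays moved. The work goes in short steps, Python scripts to look and compute and a tool call to move; the robot and the scene stay as the last step left them, time stands still between calls to the robot, and variables do not carry over. Pictures are saved under pics/ and viewed, at most 13 in all, crops included, and the job is handed in when it is done.

Besides the shell and the picture viewer there is one more tool, called after ">>>" as name(argument=value, ...) on one line, values as JSON. jog_arm: Moves the arm, as the interface text tells. Its arguments: {"type":"object","properties":{"jaw":{"type":"array"},"travel":{"type":"array"},"spin":{"type":"array"},"force":{"type":"number"}},"required":["jaw","travel","spin"]}

```bash
ls; mkdir -p pics
python3 - <<'E'
from bench import status,cams,ctrl
import cv2,numpy as np
print(status.get_obs())
for n in("top","side","wrist"):
    s=cams.snapshot(n); cv2.imwrite(f"pics/{n}0.png",s["image"][:,:,::-1]); np.savez(f"{n}0.npz",**s)
    print(n,s["intrinsics"].tolist(),s["world_from_camera"].round(4).tolist(),[k for k in s])
E
```

```text
pics
{'clock': 0.0, 'joints': array([-1.19047985,  0.41796009, -0.01031641,  1.6141835 ,  0.00468815,
        1.11071562, -0.05297958]), 'dq': array([-5.69640743e-05,  1.19615184e-04,  1.66401442e-03,  1.82385117e-03,
       -1.25267453e-03, -9.07745789e-04,  2.66713201e-03]), 'joint_efforts': array([ 1.05054189e-04, -8.51251173e+01,  6.38988577e-01, -4.25983715e+01,
       -4.88821836e-02,  1.87734829e-02,  1.27490275e-04]), 'tcp_pos': array([0.25572863, 0.56986018, 0.20482997]), 'ee_rot': array([ 2.09330607e-01,  9.77844727e-01, -6.14349234e-04, -9.23948757e-05]), 'wrist_force': array([0.33877498, 0.74847704, 0.7327143 ]), 'moment': array([0.00458533, 0.00851044, 0.03307754]), 'grasp_force': 0.0, 'grip_width': 1.000652334055101}
top [[465.82916171830055, 0.0, 257.1818387767713], [0.0, 465.82916171830055, 196.806446945711], [0.0, 0.0, 1.0]] [[-0.0017, 0.9828, -0.1845, 0.2702], [-1.0, -0.0034, -0.0094, -0.1527], [-0.0099, 0.1845, 0.9828, 1.5977], [0.0, 0.0, 0.0, 1.0]] ['image', 'z_map', 'intrinsics', 'world_from_camera']
side [[378.26879700773884, 0.0, 258.83558264648696], [0.0, 378.26879700773884, 191.7782448582877], [0.0, 0.0, 1.0]] [[0.9937, 0.0247, -0.1089, 0.3996], [-0.1093, 0.4141, -0.9037, -1.4044], [0.0227, 0.9099, 0.4142, 0.6427], [0.0, 0.0, 0.0, 1.0]] ['image', 'z_map', 'intrinsics', 'world_from_camera']
wrist [[297.3186396354542, 0.0, 251.65239542695687], [0.0, 297.3186396354542, 190.63736501194992], [0.0, 0.0, 1.0]] [[0.4098, -0.8751, -0.2573, 0.1805], [0.9122, 0.3926, 0.1176, 0.6041], [-0.0019, -0.2829, 0.9591, 0.3846], [0.0, 0.0, 0.0, 1.0]] ['image', 'z_map', 'intrinsics', 'world_from_camera']
```

View pics/top0.png

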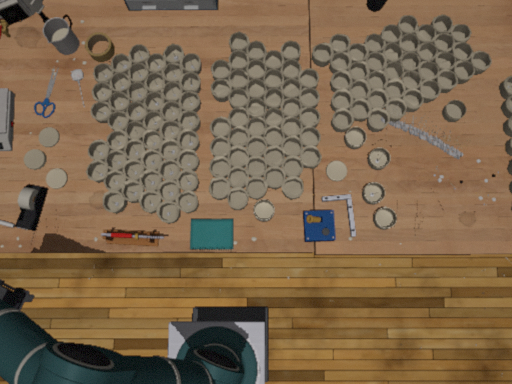

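View pics/side0.png

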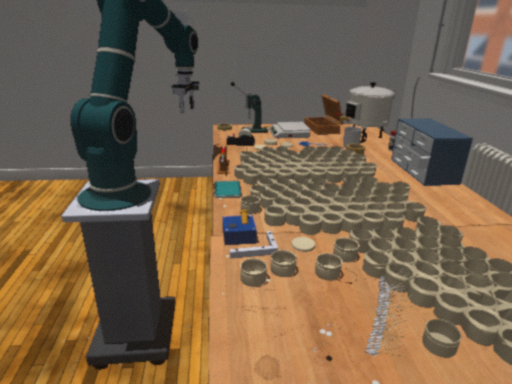

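Top view: the rod rest is at about (135,236) with the tip to the right, the notebook at (212,234), the tank at (319,225), and the fence corner at about (350,197). The near tin is at (263,210). The side view agrees.

```bash
cat > h.py <<'E'
import numpy as np,cv2
from bench import status,cams,ctrl
def snap(n,f=None):
    s=cams.snapshot(n)
    if f: cv2.imwrite(f"pics/{f}.png",s["image"][:,:,::-1])
    return s
def rays(s,uv,fish=False):
    K=s["intrinsics"];uv=np.atleast_2d(uv).astype(float)
    a=(uv-[K[0,2],K[1,2]])/K[0,0]
    if fish:
        r=np.linalg.norm(a,axis=1,keepdims=True)+1e-12
        d=np.c_[a/r*np.sin(r),np.cos(r)]
    else: d=np.c_[a,np.ones(len(a))]
    d=d*[1,-1,-1]
    T=s["world_from_camera"];return T[:3,3],d@T[:3,:3].T,d
def onz(s,uv,z,fish=False):
    o,d,_=rays(s,uv,fish);return o+d*((z-o[2])/d[:,2])[:,None]
def depth(s,uv,fish=False):
    o,d,l=rays(s,uv,fish);uv=np.atleast_2d(uv).astype(int)
    z=s["z_map"][uv[:,1],uv[:,0]];return o+d*(z/-l[:,2])[:,None]
def tri(s1,p1,s2,p2,f1=False,f2=False):
    o1,d1,_=rays(s1,p1,f1);o2,d2,_=rays(s2,p2,f2)
    d1=d1[0]/np.linalg.norm(d1[0]);d2=d2[0]/np.linalg.norm(d2[0])
    t=np.linalg.lstsq(np.c_[d1,-d2],o2-o1,rcond=None)[0]
    a=o1+d1*t[0];b=o2+d2*t[1];return (a+b)/2,np.linalg.norm(a-b)
def mask(s,lo,hi):
    h=cv2.cvtColor(s["image"],cv2.COLOR_RGB2HSV);return cv2.inRange(h,lo,hi)
def blobs(m,mn=30):
    n,l,st,c=cv2.connectedComponentsWithStats(m)
    return [(c[i],st[i],np.argwhere(l==i)[:,::-1]) for i in range(1,n) if st[i,4]>=mn]
BLUE=((105,130,50),(125,255,255));TEAL=((82,100,50),(100,255,255));RED=((0,150,80),(8,255,255))
def move_to(p):  # print tool-frame mm to reach TCP p (from measured pose)
    from scipy.spatial.transform import Rotation as R
    o=status.get_obs();return (R.from_quat(o["ee_rot"]).inv().apply(np.array(p)-o["tcp_pos"])*1000).round(1)
E
python3 - <<'E'
from h import *
s=dict(np.load("top0.npz"))
for nm,c,z in(("tank",BLUE,.05),("note",TEAL,.013),("red",RED,.079)):
    for c_,st,px in blobs(mask(s,*c)):
        if c_[1]<170 or c_[1]>250: continue
        hull=cv2.boxPoints(cv2.minAreaRect(px.astype(np.float32)))
        print(nm,st,onz(s,c_,z).round(3),"depth",np.median(depth(s,px),0).round(3),"box",onz(s,hull,z).round(3)[:,:2].tolist())
for p in[(350,195),(356,237),(323,196),(263,210),(107,236),(166,237),(336,170),(385,217),(373,193)]: print(p,onz(s,p,.03).round(3),depth(s,p).round(3))
from scipy.spatial.transform import Rotation as R
print(R.from_quat(status.get_obs()["ee_rot"]).as_matrix().round(3))
E
```

```text
tank [304 211  31  30 669] [[ 0.46  -0.344  0.05 ]] depth [ 0.458 -0.345  0.049] box [[0.512, -0.295], [0.511, -0.396], [0.414, -0.393], [0.414, -0.293]]
note [ 191  219   42   30 1215] [[0.439 0.018 0.013]] depth [0.439 0.018 0.011] box [[0.491, 0.09], [0.49, -0.051], [0.391, -0.052], [0.392, 0.088]]
red [111 233  21   5 102] [[0.43  0.308 0.079]] depth [0.43  0.309 0.077] box [[0.436, 0.341], [0.436, 0.276], [0.423, 0.275], [0.423, 0.341]]
(350, 195) [[ 0.57  -0.455  0.03 ]] [[ 0.57  -0.456  0.026]]
(356, 237) [[ 0.426 -0.47   0.03 ]] [[ 0.429 -0.477 -0.004]]
(323, 196) [[ 0.567 -0.363  0.03 ]] [[ 0.567 -0.363  0.027]]
(263, 210) [[ 0.519 -0.157  0.03 ]] [[ 0.523 -0.158  0.002]]
(107, 236) [[0.431 0.37  0.03 ]] [[0.427 0.357 0.069]]
(166, 237) [[0.427 0.17  0.03 ]] [[0.43  0.176 0.004]]
(336, 170) [[ 0.658 -0.41   0.03 ]] [[ 0.664 -0.414  0.006]]
(385, 217) [[ 0.493 -0.571  0.03 ]] [[ 0.498 -0.578  0.001]]
(373, 193) [[ 0.576 -0.534  0.03 ]] [[ 0.581 -0.54   0.004]]
[[-0.912  0.409 -0.   ]
 [ 0.409  0.912 -0.001]
 [-0.    -0.001 -1.   ]]
```

```bash
python3 -c "
import cv2
i=cv2.imread('pics/top0.png')[165:260,85:405];cv2.imwrite('pics/crop0.png',cv2.resize(i,None,fx=2.5,fy=2.5,interpolation=cv2.INTER_CUBIC))"
```

```text
(no output)
```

View pics/crop0.png

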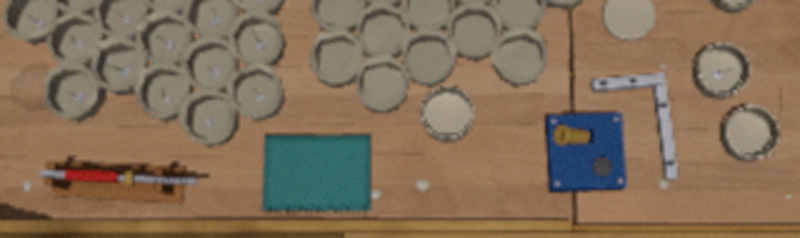

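Positions are consistent: the rod axis is at x≈0.43, the tank centre at about (0.46,-0.34), and the fence yaw at roughly +0.1. I'll travel over to the tank and look with the wrist camera.

>>> jog_arm(jaw=[1,1,1,1,1,1,1,1], travel=[[-245,-219,0],[-245,-219,0],[-245,-219,0],[-245,-219,0],[-245,-219,0],[-245,-219,0],[-245,-219,0],[-245,-219,0]], spin=[0.11,0.22,0.33,0.44,0.55,0.66,0.78,0.9])

```text
clock: 0.82
tcp_pos: [0.3903, 0.2676, 0.2055]
ee_rot: [0.616, 0.787, 0.0, -0.0]
wrist_force: [0.8, 1.1, -0.4]
grip_width: 0.996
grasp_force: 0.0
```

>>> jog_arm(jaw=[1,1,1,1,1,1,1,1], travel=[[-300,-77,0],[-300,-77,0],[-300,-77,0],[-300,-77,0],[-300,-77,0],[-300,-77,0],[-300,-77,0],[-300,-77,0]], spin=[0.11,0.22,0.33,0.44,0.55,0.66,0.78,0.9])

```text
clock: 1.48
tcp_pos: [0.3884, -0.0439, 0.2057]
ee_rot: [0.898, 0.439, 0.0, 0.0]
wrist_force: [0.9, -0.2, -0.0]
grip_width: 0.998
grasp_force: 0.0
```

>>> jog_arm(jaw=[1,1,1,1,1,1,1,1], travel=[[-257,158,0],[-257,158,0],[-257,158,0],[-257,158,0],[-257,158,0],[-257,158,0],[-257,158,0],[-257,158,0]], spin=[0.1,0.2,0.3,0.4,0.5,0.6,0.71,0.82])

```text
clock: 2.15
tcp_pos: [0.3571, -0.3454, 0.2058]
ee_rot: [0.999, 0.045, -0.0, 0.001]
wrist_force: [-1.3, 0.6, -0.8]
grip_width: 1.0
grasp_force: 0.0
```

Run:
```python
from h import *
s=snap("wrist","w1"); np.savez("w1.npz",**s); print(s["world_from_camera"].round(3).tolist())
```

```text
[[0.089, 0.955, 0.284, 0.44], [-0.996, 0.084, 0.029, -0.337], [0.003, -0.285, 0.959, 0.385], [0.0, 0.0, 0.0, 1.0]]
```

View pics/w1.png

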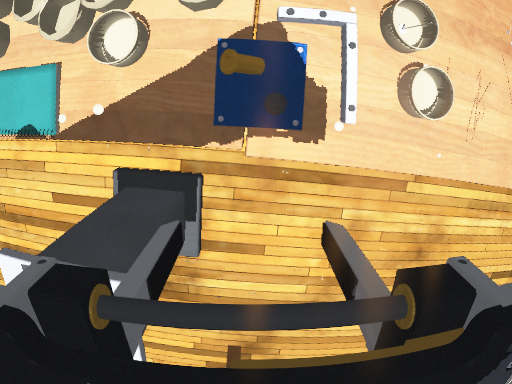

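The wrist view shows the tank at (261,85), the fence rails as white strips from (285,14) to (352,14) and down to (350,122), the tins to the right, and the table edge near row 150.

```bash
cat >> h.py <<'E'
def edgefit(s,fish=True):
    "fence inner faces and tank faces"
    hsv=cv2.cvtColor(s["image"],cv2.COLOR_RGB2HSV)
    m=cv2.inRange(hsv,(0,0,150),(179,60,255))
    H,W=m.shape
    uv=np.argwhere(m>0)[:,::-1]
    P=depth(s,uv,fish);return uv,P
def line(p):  # centroid,dir
    c=p.mean(0);return c,np.linalg.svd(p-c)[2][0]
E
python3 - <<'E'
from h import *
s=dict(np.load("w1.npz"))
uv,P=edgefit(s)
k=(P[:,2]>.018)&(P[:,2]<.032)&(P[:,0]>.4)&(P[:,0]<.62)&(P[:,1]<-.33)&(P[:,1]>-.5)
P2=onz(s,uv[k],.025,True)[:,:2]; print(k.sum(),P2.min(0),P2.max(0),np.median(P[k,2]))
# split: long rail rect & short rail
lr=P2[P2[:,0]<P2[:,0].max()-.03]; sr=P2[P2[:,1]>P2[:,1].min()+.035]
for n,r in(("long",lr),("short",sr)):
    rr=cv2.minAreaRect((r*1000).astype(np.float32)); c,d=line(r); print(n,len(r),rr,cv2.boxPoints(rr).round(0).tolist(),np.arctan2(d[1],d[0]))
b=max(blobs(mask(s,*BLUE)),key=lambda t:t[1][4]); D=depth(s,b[2],True)
q=b[2][np.abs(D[:,2]-.05)<.006]; T=onz(s,q,.05,True)[:,:2]*1000; rr=cv2.minAreaRect(T.astype(np.float32)); print("tank",np.median(D[:,2]),rr,cv2.boxPoints(rr).round(0).tolist())
br=mask(s,(15,150,60),(28,255,230)); 
for c,st,px in blobs(br,80):
    if c[1]<110 and 200<c[0]<300:
        d=depth(s,px,True);print("brass",st,d.min(0).round(3),d.max(0).round(3),d.mean(0).round(3))
for p in [(117,38),(412,25),(426,92)]: print("tin",onz(s,p,.044,True).round(3))
print("edge",depth(s,[(200,150),(350,165)],True).round(3))
E
```

```text
1863 [ 0.43131598 -0.46917532] [ 0.57551538 -0.35912913] 0.025232029920961185
long 935 ((488.6438293457031, -458.0211181640625), (114.14179229736328, 15.134868621826172), 4.7941813468933105) [[431.0, -455.0], [432.0, -470.0], [546.0, -461.0], [545.0, -446.0]] -3.05638021434836
short 608 ((563.0953369140625, -396.9350891113281), (16.023822784423828, 74.94583129882812), 4.782260894775391) [[552.0, -360.0], [558.0, -435.0], [574.0, -434.0], [568.0, -359.0]] -1.4888669888058474
tank 0.05043696844852752 ((465.6256408691406, -345.3966979980469), (99.30647277832031, 99.19100189208984), 2.004201889038086) [[414.0, -298.0], [418.0, -397.0], [517.0, -393.0], [514.0, -294.0]]
brass [220  49  45  25 797] [ 0.44  -0.348  0.049] [ 0.497 -0.3    0.385] [ 0.484 -0.323  0.069]
tin [[ 0.516 -0.169  0.044]]
tin [[ 0.573 -0.529  0.044]]
tin [[ 0.489 -0.557  0.044]]
edge [[ 0.249 -0.155 -0.758]
 [ 0.375 -0.479  0.002]]
```

Fence corner is at about (0.559,-0.445) with yaw 4.8°. The tank centre is (0.466,-0.345) with yaw 2°, so it needs 35 mm in +x and 57 mm in -y (fence axes), which matches the 30–60 mm spec. I'll lower behind the -x face and push.

>>> jog_arm(jaw=[0.2,0.2,0.2,0.2,0.2,0.2,0.2,0.2], travel=[[28,10,20],[28,10,60],[28,10,100],[28,10,140],[28,10,170],[28,10,186],[28,10,186],[28,10,186]], spin=[0.006,0.006,0.006,0.006,0.006,0.006,0.006,0.006])

```text
clock: 2.87
tcp_pos: [0.3875, -0.3468, 0.0195]
ee_rot: [0.999, 0.047, -0.001, -0.0]
wrist_force: [-0.7, 0.3, 0.3]
grip_width: 0.601
grasp_force: 0.0
```

>>> jog_arm(jaw=[0.2,0.2,0.2,0.2,0.2,0.2,0.2,0.2], travel=[[6,0,0],[12,0,0],[18,0,0],[24,0,0],[30,0,0],[36,0,0],[42,0,0],[48,0,0]], spin=[0,0,0,0,0,0,0,0])

```text
clock: 3.53
tcp_pos: [0.4359, -0.3427, 0.0202]
ee_rot: [0.999, 0.047, -0.0, 0.0]
wrist_force: [-7.6, -1.2, 5.6]
grip_width: 0.601
grasp_force: 3.9
```

>>> jog_arm(jaw=[0.2,0.2,0.2,0.2,0.2], travel=[[3,0,0],[6,0,0],[8,0,0],[10,0,0],[10,0,0]], spin=[0,0,0,0,0])

```text
clock: 3.95
tcp_pos: [0.4417, -0.342, 0.02]
ee_rot: [0.999, 0.046, -0.003, -0.001]
wrist_force: [-31.9, 2.4, 24.9]
grip_width: 0.597
grasp_force: 15.4
```

```bash
cat >> h.py <<'E'
def tankpose():
    s=snap("wrist");b=max(blobs(mask(s,*BLUE)),key=lambda t:t[1][4]); D=depth(s,b[2],True)
    q=b[2][np.abs(D[:,2]-.05)<.006]; T=onz(s,q,.05,True)[:,:2]*1000; rr=cv2.minAreaRect(T.astype(np.float32))
    a=(rr[2]+45)%90-45
    u,P=edgefit(s);k=(P[:,2]>.018)&(P[:,2]<.032)&(P[:,0]>.4)&(P[:,0]<.62)&(P[:,1]<-.33)&(P[:,1]>-.5)
    c=np.array(rr[0]);f=np.array([558.8,-444.8]);t=np.radians(4.8)
    R=np.array([[np.cos(t),np.sin(t)],[-np.sin(t),np.cos(t)]])
    print("tank",c.round(1),"size",np.round(rr[1],1),"yaw",round(a,2),"in fence",(R@(c-f)).round(1),"lid z",np.median(D[:,2]).round(4))
    return s
E
python3 - <<'E'
from h import *
tankpose(); o=status.get_obs(); print(o["tcp_pos"],o["wrist_force"])
E
```

```text
tank [ 501.2 -339.4] size [100.1 100.1] yaw 5.27 in fence [-48.6 109.8] lid z 0.0505
[ 0.4417483  -0.34201026  0.02002502] [-30.2677015    0.92336722  23.25848422]
```

>>> jog_arm(jaw=[0.2,0.2,0.2,0.2,0.2,0.2], travel=[[-12,0,0],[-16,0,-20],[-16,0,-60],[-16,0,-100],[-16,0,-120],[-16,0,-120]], spin=[0,0,0,0,0,0])

```text
clock: 4.5
tcp_pos: [0.4319, -0.3442, 0.1443]
ee_rot: [0.999, 0.047, 0.003, 0.002]
wrist_force: [0.6, 0.3, 0.4]
grip_width: 0.599
grasp_force: 0.0
```

>>> jog_arm(jaw=[0.2,0.2,0.2,0.2,0.2,0.2,0.2,0.2], travel=[[20,-20,0],[40,-40,0],[60,-60,0],[71,-80,0],[71,-80,0],[71,-80,0],[71,-80,0],[71,-80,0]], spin=[-0.12,-0.24,-0.36,-0.48,-0.6,-0.72,-0.84,-0.96])

```text
clock: 5.17
tcp_pos: [0.4935, -0.2562, 0.1397]
ee_rot: [0.863, 0.506, 0.0, 0.0]
wrist_force: [0.4, -1.0, -0.8]
grip_width: 0.598
grasp_force: 0.0
```

>>> jog_arm(jaw=[0.2,0.2,0.2,0.2,0.2,0.2,0.2], travel=[[0,0,0],[0,0,0],[0,0,0],[0,0,0],[0,0,0],[0,0,0],[0,0,0]], spin=[-0.12,-0.24,-0.36,-0.48,-0.61,-0.61,-0.61])

```text
clock: 5.75
tcp_pos: [0.4932, -0.2566, 0.1397]
ee_rot: [0.675, 0.738, 0.0, 0.0]
wrist_force: [-0.4, 1.0, 0.3]
grip_width: 0.602
grasp_force: 0.0
```

Run:
```python
from h import *
s=tankpose(); np.savez("w2.npz",**s); print(move_to([.494,-.258,.02]),status.get_obs()["tcp_pos"])
```

```text
tank [ 501.1 -336.5] size [99.7 98.8] yaw 5.11 in fence [-48.5 112.7] lid z 0.0504
[ -1.4   0.7 119.6] [ 0.49308917 -0.256643    0.13962412]
```

>>> jog_arm(jaw=[0.2,0.2,0.2,0.2,0.2,0.2,0.2,0.2], travel=[[0,0,40],[0,0,80],[0,0,110],[0,0,120],[-4,0,120],[-9,0,120],[-14,0,120],[-18,0,120]], spin=[0,0,0,0,0,0,0,0])

```text
clock: 6.47
tcp_pos: [0.4956, -0.2761, 0.0214]
ee_rot: [0.674, 0.739, 0.0, 0.001]
wrist_force: [0.0, -0.8, 0.2]
grip_width: 0.602
grasp_force: 0.0
```

>>> jog_arm(jaw=[0.2,0.2,0.2,0.2,0.2,0.2,0.2,0.2], travel=[[-5,0,0],[-11,0,0],[-18,0,0],[-25,0,0],[-32,0,0],[-39,0,0],[-46,0,0],[-53,0,0]], spin=[0,0,0,0,0,0,0,0])

```text
clock: 7.13
tcp_pos: [0.4998, -0.3268, 0.0203]
ee_rot: [0.673, 0.739, 0.001, -0.0]
wrist_force: [-2.1, 9.8, 8.5]
grip_width: 0.597
grasp_force: 5.1
```

Run:
```python
from h import *
tankpose(); o=status.get_obs(); print(o["tcp_pos"],o["wrist_force"])
```

```text
tank [ 501.  -346.8] size [70.6 29.9] yaw 6.25 in fence [-49.4 102.5] lid z 0.0497
[ 0.49972872 -0.32861573  0.02040238] [-0.14236242  2.56954573  0.4904194 ]
```

>>> jog_arm(jaw=[0.2,0.2,0.2,0.2,0.2,0.2], travel=[[-4,0,0],[-8,0,0],[-10,0,0],[-12,0,0],[-13,0,0],[-13,0,0]], spin=[0,0,0,0,0,0])

```text
clock: 7.68
tcp_pos: [0.5009, -0.3396, 0.0201]
ee_rot: [0.673, 0.739, 0.001, -0.0]
wrist_force: [-2.1, 7.9, 4.8]
grip_width: 0.602
grasp_force: 4.1
```

>>> jog_arm(jaw=[0.2,0.2,0.2,0.2], travel=[[-2,0,0],[-3,0,0],[-4,0,0],[-4,0,0]], spin=[0,0,0,0])

```text
clock: 8.02
tcp_pos: [0.5011, -0.3397, 0.02]
ee_rot: [0.673, 0.74, 0.002, -0.003]
wrist_force: [-8.9, 31.2, 26.0]
grip_width: 0.601
grasp_force: 16.0
```

>>> jog_arm(jaw=[0.2,0.2,0.2,0.2,0.2,0.2,0.2,0.2], travel=[[10,0,0],[22,0,0],[22,0,-40],[22,0,-80],[22,0,-120],[22,0,-160],[22,0,-180],[22,0,-180]], spin=[0,0,0,0,0,0,0,0])

```text
clock: 8.68
tcp_pos: [0.5007, -0.3236, 0.2048]
ee_rot: [0.674, 0.739, 0.001, 0.004]
wrist_force: [-0.3, 0.3, 0.1]
grip_width: 0.603
grasp_force: 0.0
```

Run:
```python
from h import *
s=tankpose(); np.savez("w3.npz",**s); i=s["image"][:,:,::-1]
cv2.imwrite("pics/w3.png",i); print(status.get_obs()["tcp_pos"])
```

```text
tank [ 506.  -397.2] size [100.1 101. ] yaw 5.15 in fence [-48.6  51.8] lid z 0.0504
[ 0.49995205 -0.32284855  0.20213416]
```

View pics/w3.png

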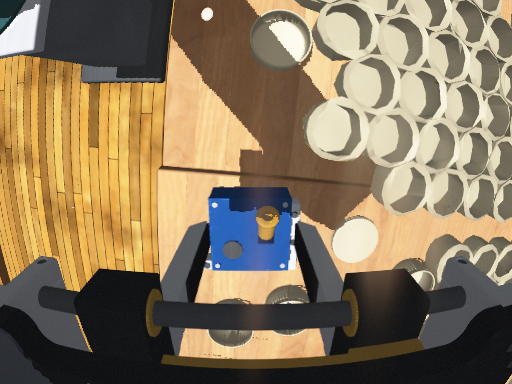

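The tank sits at the rails: lid centred at (250,228) with rails adjoining on the right and bottom, tube at (267,222). Next I'll measure the mouth flange.

```bash
cat >> h.py <<'E'
def flange(s,fish,guess=(.5206,-.3606)):
    hsv=cv2.cvtColor(s["image"],cv2.COLOR_RGB2HSV)
    uv=np.stack(np.meshgrid(np.arange(512),np.arange(384)),-1).reshape(-1,2)
    P=depth(s,uv,fish);k=(np.hypot(P[:,0]-guess[0],P[:,1]-guess[1])<.025)&(P[:,2]>.058)&(P[:,2]<.09)
    return uv[k],P[k],hsv.reshape(-1,3)[k]
E
python3 - <<'E'
from h import *
s=dict(np.load("w3.npz"))
uv,P,h=flange(s,True); print(len(P),P.min(0),P.max(0))
t=np.radians(5.0);yf=np.array([-np.sin(t),np.cos(t),0]);ax=yf*np.cos(np.radians(40))+[0,0,np.sin(np.radians(40))]
d=P@ax; m=np.array([.5206,-.3606,.0725])@ax; print(np.histogram((d-m)*1000,np.arange(-30,12,3)))
f=np.abs(d-np.percentile(d,95))<.0035; Q=P[f]; print(f.sum(),Q.mean(0))
c,_,vt=0,0,np.linalg.svd(Q-Q.mean(0))[2]; print("normal",vt[2], "exp",ax)
# enclosing circle in the flange plane
e1=np.cross(yf,[0,0,1.]);e2=np.cross(e1,ax)
for lim in (.0035,.005):
    Q=P[np.abs(d-np.percentile(d,95))<lim];q=np.c_[Q@e1,Q@e2]*1000
    (a,b),r=cv2.minEnclosingCircle(q.astype(np.float32)); C=e1*a/1000+e2*b/1000+ax*np.median(Q@ax); print("circle r",r,C)
top=snap("top");u2,P2,h2=flange(top,False);print("top",len(P2),P2.min(0),P2.max(0),P2.mean(0))
side=snap("side");u3,P3,h3=flange(side,False);print("side",len(P3),P3.min(0),P3.max(0),P3.mean(0))
crop=s["image"][180:285,195:315,::-1];cv2.imwrite("pics/c3.png",cv2.resize(crop,None,fx=5,fy=5,interpolation=cv2.INTER_CUBIC))
E
```

```text
488 [ 0.50989853 -0.3853538   0.05874177] [ 0.53644756 -0.35234919  0.08418337]
(array([  0,   4,  15,  20,  18,  29,  13,  15,  24, 166, 184,   0,   0]), array([-30, -27, -24, -21, -18, -15, -12,  -9,  -6,  -3,   0,   3,   6,
         9]))
340 [ 0.52262946 -0.36148815  0.07378664]
normal [-0.07422183  0.75225956  0.65467295] exp [-0.06676517  0.76312941  0.64278761]
circle r 14.133373260498047 [ 0.52271925 -0.36094026  0.073204  ]
circle r 14.133373260498047 [ 0.52272151 -0.36096614  0.0731822 ]Traceback (most recent call last):
  File "<stdin>", line 13, in <module>
    return umr_minimum(a, axis, None, out, keepdims, initial, where)
ValueError: zero-size array to reduction operation minimum which has no identity
```

Flange circle radius is 14.1 mm (expected 14), its normal matches a 40° tube at yaw 5°, and the mouth is at (0.5227,-0.3610,0.073). I'll move to the rest.

>>> jog_arm(jaw=[0.2,0.2,0.2,0.2,0.2,0.2,0.2,0.2], travel=[[40,-2,0],[80,-4,0],[120,-6,0],[160,-8,0],[200,-9,0],[240,-9,0],[280,-9,0],[300,-9,0]], spin=[0,0,0,0,0,0,0,0])

```text
clock: 9.45
tcp_pos: [0.4607, -0.0201, 0.1984]
ee_rot: [0.672, 0.74, -0.0, -0.001]
wrist_force: [0.1, 1.0, 0.6]
grip_width: 0.602
grasp_force: 0.0
```

>>> jog_arm(jaw=[0.2,0.2,0.2,0.2,0.2,0.2,0.2,0.2], travel=[[40,-2,0],[80,-4,0],[120,-6,0],[160,-8,0],[200,-9,0],[240,-9,0],[280,-9,0],[297,-9,0]], spin=[0,0,0,0,0,0,0,0])

```text
clock: 10.12
tcp_pos: [0.4234, 0.275, 0.1981]
ee_rot: [0.672, 0.741, -0.001, -0.001]
wrist_force: [0.0, 1.0, -0.0]
grip_width: 0.598
grasp_force: 0.0
```

>>> jog_arm(jaw=[0.2,0.2,0.2,0.2], travel=[[0,0,20],[0,0,40],[0,0,40],[0,0,40]], spin=[0,0,0,0])

```text
clock: 10.45
tcp_pos: [0.4248, 0.2697, 0.1584]
ee_rot: [0.674, 0.739, -0.002, -0.0]
wrist_force: [-0.1, 0.7, 0.8]
grip_width: 0.6
grasp_force: 0.0
```

Run:
```python
from h import *
s=snap("wrist","w4"); np.savez("w4.npz",**s); print(status.get_obs()["tcp_pos"])
for c,st,px in blobs(mask(s,*RED),80): 
    D=depth(s,px,True); print(st,c,np.median(D,0).round(4),D.min(0).round(3),D.max(0).round(3))
top=snap("top"); print(len(flange(top,False)[1])); np.savez("top1.npz",**top)
```

```text
[0.42544629 0.26997022 0.15943469]
[ 251  114   27   78 1255] [263.72669323 152.5561753 ] [0.4313 0.3117 0.0791] [0.418 0.255 0.007] [0.446 0.353 0.338]
63
```

View pics/w4.png

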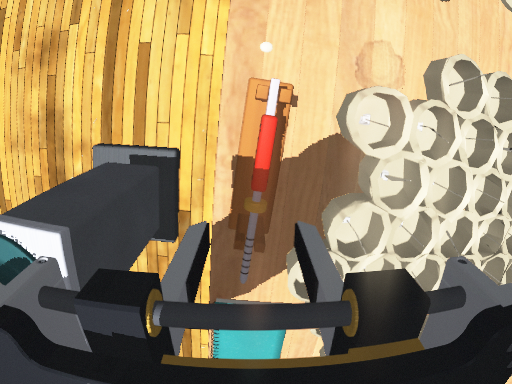

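The wrist view shows the red handle from (268,115) to (257,190), the collar at (256,205), the tip at (243,280) and the white tail at (275,82).

Run:
```python
from h import *
s=dict(np.load("w4.npz"))
b=[x for x in blobs(mask(s,*RED),80)][0]; D=depth(s,b[2],True)
k=np.abs(D[:,2]-.079)<.003; Q=onz(s,b[2][k],.079,True)[:,:2]
rr=cv2.minAreaRect((Q*1000).astype(np.float32)); print("handle top",k.sum(),np.median(D[k,2]),rr); c,d=line(Q); print(c,np.degrees(np.arctan2(d[1],d[0])))
# rod pts: any depth between .055 and .085 near the line, binned along y
uv=np.stack(np.meshgrid(np.arange(200,300),np.arange(60,300)),-1).reshape(-1,2);P=depth(s,uv,True)
k=(P[:,2]>.055)&(P[:,2]<.085)&(np.abs(P[:,0]-.43)<.03)
for y in np.arange(.15,.40,.012):
    m=k&(np.abs(P[:,1]-y)<.006)
    if m.sum()>3: print(y.round(3),m.sum(),"x",P[m,0].min().round(4),P[m,0].max().round(4),"z max",P[m,2].max().round(4))
# second view: top
t=dict(np.load("top1.npz"));
for t in (dict(np.load("top0.npz")),):
  r=[x for x in blobs(mask(t,*RED),30) if 220<x[0][1]<245]
  print(tri(s,b[0],t,r[0][0],True,False))
u,P,_=flange(t,False)
print(move_to([.43,.29,.16]))
t=dict(np.load("top1.npz"));u,P,_=flange(t,False);print("mouth top",P.min(0),P.max(0),P.mean(0))
for c,st,px in blobs(mask(t,*TEAL),300):
  if 180<c[0]<240: print("note",onz(t,c,.013))
```

```text
handle top 1187 0.07913168779444929 ((431.48980712890625, 310.5176086425781), (68.78492736816406, 14.23980712890625), 86.61334228515625)
[0.43149584 0.3114136 ] -93.54520430879202
0.174 36 x 0.4206 0.428 z max 0.0756
0.186 79 x 0.4201 0.4286 z max 0.0759
0.198 82 x 0.4207 0.4293 z max 0.0759
0.21 89 x 0.4216 0.4408 z max 0.0812
0.222 505 x 0.4112 0.4417 z max 0.0831
0.234 90 x 0.4233 0.4311 z max 0.0759
0.246 95 x 0.4237 0.4318 z max 0.0758
0.258 221 x 0.4179 0.4395 z max 0.0826
0.27 159 x 0.4187 0.438 z max 0.0816
0.282 194 x 0.4228 0.4372 z max 0.0811
0.294 206 x 0.4232 0.4378 z max 0.0813
0.306 214 x 0.4239 0.4383 z max 0.0809
0.318 222 x 0.4246 0.4397 z max 0.0813
0.33 230 x 0.4254 0.4403 z max 0.0812
0.342 198 x 0.4258 0.4404 z max 0.0812
0.354 190 x 0.42 0.4493 z max 0.0824
0.366 415 x 0.4196 0.4499 z max 0.0834
0.378 65 x 0.431 0.4391 z max 0.0759
(array([0.4311201 , 0.31038697, 0.07118395]), np.float64(0.0014093594438798302))
[19.3  6.   0. ]
mouth top [ 0.51012079 -0.38452872  0.05830445] [ 0.53534405 -0.35389059  0.08752304] [ 0.52276929 -0.36741951  0.07068311]
note [[0.4392153 0.0186452 0.013    ]]
```

Rod origin is (0.4315,0.3105), axis z 0.070 (triangulated height 0.071 agrees), tip heading -93.5°. I'll align and descend 18 mm behind the handle's middle.

>>> jog_arm(jaw=[0.2,0.2,0.2,0.2,0.2], travel=[[30,6,0],[57,12,10],[57,12,40],[57,12,40],[57,12,40]], spin=[0.1,0.15,0.15,0.15,0.15])

```text
clock: 10.97
tcp_pos: [0.4321, 0.3276, 0.1197]
ee_rot: [0.727, 0.687, -0.001, 0.0]
wrist_force: [0.5, -0.3, 0.5]
grip_width: 0.6
grasp_force: 0.0
```

Run:
```python
from h import *
o=status.get_obs();print(move_to([.4326,.3285,.051]),o["tcp_pos"],np.degrees(2*np.arctan2(o["ee_rot"][1],o["ee_rot"][0])))
```

```text
[ 1.   0.6 68.7] [0.4320627  0.32763702 0.11966846] 86.73747513991717
```

Descend, then close lightly (3 N).

>>> jog_arm(jaw=[0.2,0.2,0.2,-0.3,-1,-1,-1,-1], travel=[[0,0,30],[0,0,60],[0,0,69],[0,0,69],[0,0,69],[0,0,69],[0,0,69],[0,0,69]], spin=[0,0,0,0,0,0,0,0], force=3)

```text
clock: 11.63
tcp_pos: [0.4328, 0.3286, 0.0518]
ee_rot: [0.727, 0.687, 0.001, 0.0]
wrist_force: [0.5, -0.6, -0.6]
grip_width: 0.282
grasp_force: 0.0
```

>>> jog_arm(jaw=[-1,-1,-1,-1], travel=[[0,0,0],[0,0,0],[0,0,0],[0,0,0]], spin=[0,0,0,0], force=3)

```text
clock: 11.97
tcp_pos: [0.4324, 0.3283, 0.0507]
ee_rot: [0.727, 0.687, 0.0, 0.0]
wrist_force: [-0.6, -0.6, 3.7]
grip_width: 0.149
grasp_force: 3.0
```

>>> jog_arm(jaw=[-1,-1,-1,-1,-1,-1,-1,-1], travel=[[0,0,-5],[0,0,-12],[0,0,-20],[0,0,-28],[0,0,-36],[0,0,-44],[0,0,-52],[0,0,-60]], spin=[0,0,0,0,0,0,0,0], force=3)

```text
clock: 12.63
tcp_pos: [0.4323, 0.3282, 0.1114]
ee_rot: [0.727, 0.687, 0.0, 0.0]
wrist_force: [0.2, 0.1, -2.0]
grip_width: 0.146
grasp_force: 3.0
```

```bash
cat >> h.py <<'E'
def rodpts(s,fish=True,verbose=True):
    "held rod pitch: red handle & shaft points in tool frame"
    from scipy.spatial.transform import Rotation as R
    o=status.get_obs();Rm=R.from_quat(o["ee_rot"])
    r=[x for x in blobs(mask(s,*RED),15)]
    out=[]
    for c,st,px in r:
        D=depth(s,px,fish);L=Rm.inv().apply(D-o["tcp_pos"])*1000
        k=(np.abs(L[:,1])<12)&(np.abs(L[:,0])<90)&(np.abs(L[:,2]+19)<80)
        out.append(L[k])
    L=np.concatenate(out);
    for x in np.arange(-60,61,10):
        m=np.abs(L[:,0]-x)<5
        if m.sum()>3: print(int(x),m.sum(),"z top",np.percentile(L[m,2],10).round(1),np.median(L[m,2]).round(1),"y",np.median(L[m,1]).round(1))
    return L
E
python3 - <<'E'
from h import *
s=snap("wrist");i=s["image"]; rodpts(s)
sd=snap("side"); r=[x for x in blobs(mask(sd,*RED),5) if x[0][0]<300]
for x in r: print(x[0],x[1])
a=i[60:320,140:380,::-1]; b=cv2.resize(sd["image"][120:200,195:275,::-1],(480,480),interpolation=cv2.INTER_CUBIC)
cv2.imwrite("pics/c5.png",np.hstack([a,cv2.resize(b,(260,260))]))
print(status.get_obs()["wrist_force"])
E
```

```text
-40 53 z top -27.2 -26.7 y -0.8
-30 280 z top -27.6 -26.9 y -0.1
-20 303 z top -27.8 -27.0 y -0.1
-10 336 z top -27.8 -27.0 y -0.7
0 364 z top -27.9 -27.1 y -0.1
10 395 z top -28.0 -27.2 y -0.7
20 148 z top -26.6 -24.2 y -0.7
[ 0.43156913  0.14868906 -0.97245666]
```

View pics/c5.png

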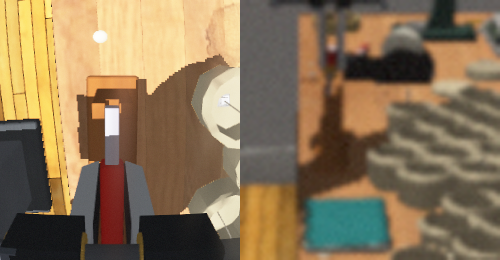

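The rod hangs level in the light grip, with the handle centred in the jaws. The tool can't tilt, so I'll pivot the rod in the grip: lay its tail across a fixed rest post, tip pointing over the table edge, and lower.

>>> jog_arm(jaw=[-1,-1,-1,-1,-1,-1,-1,-1], travel=[[0,0,-20],[0,0,-40],[-20,-10,-40],[-45,-20,-40],[-70,-30,-40],[-95,-38,-40],[-110,-41,-40],[-110,-41,-40]], spin=[0.1,0.22,0.34,0.46,0.58,0.7,0.82,0.94], force=6)

```text
clock: 13.4
tcp_pos: [0.3842, 0.2179, 0.1503]
ee_rot: [0.96, 0.279, -0.0, 0.0]
wrist_force: [1.0, -0.4, -0.1]
grip_width: 0.147
grasp_force: 6.0
```

>>> jog_arm(jaw=[-1,-1,-1,-1,-1,-1,-1], travel=[[0,0,0],[0,0,0],[0,0,0],[0,0,0],[0,0,0],[0,0,0],[0,0,0]], spin=[0.12,0.24,0.36,0.48,0.57,0.57,0.57], force=6)

```text
clock: 13.98
tcp_pos: [0.3849, 0.2207, 0.1503]
ee_rot: [1.0, 0.004, -0.0, 0.0]
wrist_force: [-0.5, 0.3, -1.4]
grip_width: 0.149
grasp_force: 6.0
```

Run:
```python
from h import *
o=status.get_obs();print(o["joints"].round(2),move_to([.385,.2207,.075]),o["tcp_pos"],np.degrees(2*np.arctan2(o["ee_rot"][1],o["ee_rot"][0])))
s=snap("wrist","w6");np.savez("w6.npz",**s)
uv=np.stack(np.meshgrid(np.arange(512),np.arange(384)),-1).reshape(-1,2);P=depth(s,uv,True)
k=(P[:,2]>.06)&(P[:,2]<.09)&(np.abs(P[:,0]-.43)<.04)
for y in np.arange(.20,.40,.01):
    m=k&(np.abs(P[:,1]-y)<.005)
    if m.sum()>3: print(y.round(3),m.sum(),"x",P[m,0].min().round(4),P[m,0].max().round(4),"z",np.percentile(P[m,2],[5,50,95]).round(4))
```

```text
[-0.94  0.17  0.39  2.11 -0.08  0.88 -2.07] [ 0.1 -0.1 75.3] [0.38494769 0.22065784 0.15029845] 0.4032493734117763
0.21 6 x 0.437 0.4405 z [0.0752 0.0805 0.0811]
0.22 326 x 0.4178 0.4419 z [0.0656 0.0805 0.0825]
0.23 16 x 0.418 0.4305 z [0.0656 0.0667 0.0811]
0.36 454 x 0.4196 0.4497 z [0.0615 0.0734 0.082 ]
0.37 138 x 0.4203 0.4502 z [0.0654 0.0808 0.0823]
```

View pics/w6.png

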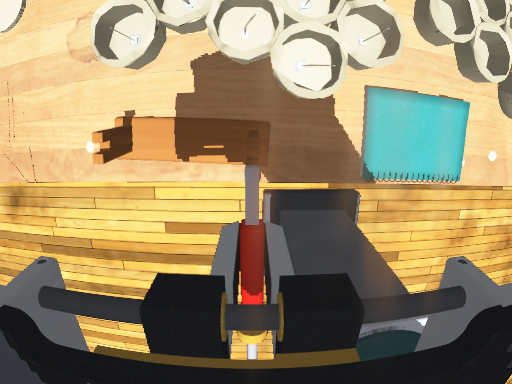

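Tail end at (252,165), in line with the front post at (258,150). Its near edge is at x≈0.411 and its top at z≈0.0815. Lower to pivot.

>>> jog_arm(jaw=[-1,-1,-1,-1,-1,-1,-1,-1], travel=[[-4,0,30],[-4,0,60],[-4,0,75],[-4,0,85],[-4,0,92],[-4,0,98],[-4,0,104],[-4,0,108]], spin=[0,0,0,0,0,0,0,0], force=6)

```text
clock: 14.7
tcp_pos: [0.3814, 0.2209, 0.0424]
ee_rot: [1.0, 0.002, 0.0, -0.0]
wrist_force: [0.2, -0.4, -0.1]
grip_width: 0.147
grasp_force: 6.0
```

```bash
cat >> h.py <<'E'
def pitch(s=None):
    "tilt from handle top-face line in tool x-z (deg, +: tip down)"
    from scipy.spatial.transform import Rotation as R
    s=s or snap("wrist");o=status.get_obs();Rm=R.from_quat(o["ee_rot"])
    px=np.concatenate([b[2] for b in blobs(mask(s,*RED),20)])
    L=Rm.inv().apply(depth(s,px,True)-o["tcp_pos"])*1000
    L=L[(np.abs(L[:,1])<5)&(np.abs(L[:,0])<60)&(np.abs(L[:,2]+19)<60)]
    for _ in range(4):
        c,d=line(L[:,[0,2]]);r=(L[:,[0,2]]-c)@np.array([-d[1],d[0]]);L=L[np.abs(r)<1.5+np.std(r)]
    d=d*np.sign(d[0]);n=np.array([-d[1],d[0]]);t=(L[:,[0,2]]-c)@d
    g=np.array([0,-19.])-c
    # axis = line shifted 9 mm toward +z(tool, down)
    n=n*np.sign(n[1]);print("n",len(L),"pitch",np.degrees(np.arctan2(-d[1],d[0])).round(2),"grip pt below top face",(g@n).round(2),"face span rel grip",(np.array([t.min(),t.max()])-g@d).round(1),"std",r.std().round(2),"y",np.median(L[:,1]).round(1))
E
python3 - <<'E'
from h import *
pitch();o=status.get_obs();print(o["tcp_pos"],o["wrist_force"])
E
```

```text
n 688 pitch 36.38 grip pt below top face 9.91 face span rel grip [-48.2  19.4] std 0.67 y -0.0
[0.3810717  0.22072892 0.04193775] [-0.54034445 -0.80026161 -1.88486093]
```

The pivot works (36.4°). About 3 mm more.

>>> jog_arm(jaw=[-1,-1,-1], travel=[[0,0,2],[0,0,3.5],[0,0,3.5]], spin=[0,0,0], force=6)

```text
clock: 15.0
tcp_pos: [0.3811, 0.2207, 0.039]
ee_rot: [1.0, 0.002, 0.0, -0.0]
wrist_force: [-0.4, 0.5, 0.3]
grip_width: 0.15
grasp_force: 6.0
```

>>> jog_arm(jaw=[-1,-1,-1,-1,-1,-1,-1,-1], travel=[[0,0,-30],[0,0,-60],[0,0,-100],[0,0,-130],[0,0,-160],[0,0,-185],[0,0,-185],[0,0,-185]], spin=[0,0,0,0,0,0,0,0], force=12)

```text
clock: 15.67
tcp_pos: [0.3814, 0.2211, 0.225]
ee_rot: [1.0, 0.002, 0.001, -0.001]
wrist_force: [0.8, -0.1, -1.5]
grip_width: 0.147
grasp_force: 12.0
```

Run:
```python
from h import *
pitch();pitch();o=status.get_obs();print(o["tcp_pos"],o["wrist_force"],o["grasp_force"])
```

```text
n 585 pitch 40.27 grip pt below top face 10.19 face span rel grip [-49.9  20.6] std 0.74 y -0.2
n 597 pitch 40.21 grip pt below top face 9.95 face span rel grip [-48.9  19.9] std 0.73 y -0.0
[0.38063907 0.22042536 0.22319505] [-0.02654196  0.46625659 -2.00347177] 11.999927312135696
```

Tilt is 40.2°. Next I'll carry the rod to in front of the tube, high, turning back to the tube's heading.

>>> jog_arm(jaw=[-1,-1,-1,-1,-1,-1,-1,-1], travel=[[9,20,0],[18,42,0],[27,64,0],[36,86,0],[45,108,0],[54,130,0],[62,150,0],[69,170,0]], spin=[-0.11,-0.22,-0.34,-0.46,-0.58,-0.7,-0.82,-0.94])

```text
clock: 16.43
tcp_pos: [0.4502, 0.0503, 0.2227]
ee_rot: [0.891, 0.455, -0.001, 0.0]
wrist_force: [0.6, 0.4, 0.1]
grip_width: 0.149
grasp_force: 12.0
```

>>> jog_arm(jaw=[-1,-1,-1,-1,-1,-1,-1,-1], travel=[[-15,20,0],[-30,42,0],[-45,64,0],[-60,86,0],[-75,108,0],[-90,130,0],[-103,148,0],[-103,148,0]], spin=[-0.11,-0.22,-0.34,-0.46,-0.58,-0.7,-0.715,-0.715])

```text
clock: 17.1
tcp_pos: [0.5088, -0.1236, 0.2227]
ee_rot: [0.678, 0.735, -0.001, 0.0]
wrist_force: [-0.8, -0.4, -1.5]
grip_width: 0.153
grasp_force: 12.0
```

Run:
```python
from h import *
pitch();s=snap("wrist","w7");np.savez("w7.npz",**s);o=status.get_obs();print(move_to([.5105,-.2222,.17]),o["tcp_pos"],np.degrees(2*np.arctan2(o["ee_rot"][1],o["ee_rot"][0])))
sd=snap("side","s7");np.savez("s7.npz",**sd);tp=snap("top");np.savez("t7.npz",**tp)
i=np.hstack([cv2.resize(s["image"][:,:,::-1],None,fx=1,fy=1),cv2.resize(sd["image"][170:262,190:260,::-1],(288,384),interpolation=cv2.INTER_CUBIC)])
cv2.imwrite("pics/c7.png",i)
```

```text
n 589 pitch 40.15 grip pt below top face 11.24 face span rel grip [-49.7  17.3] std 0.75 y -0.0
[-102.2   -5.8   52.6] [ 0.50829094 -0.11982553  0.2225725 ] 94.57755441369903
```

View pics/c7.png

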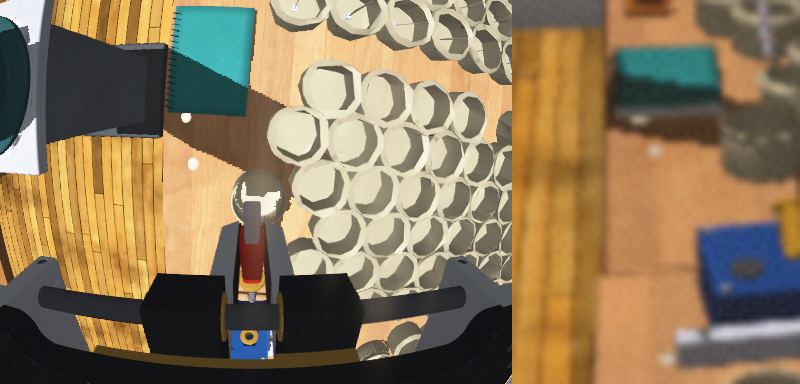

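The wrist view looks along the rod: the tip at about (252,300) and the tube mouth at (249,337) are visible between the fingers. Next comes the pre-insertion pose, tip 25 mm outside the mouth.

>>> jog_arm(jaw=[-1,-1,-1,-1,-1,-1,-1,-1], travel=[[-30,-2,0],[-60,-4,10],[-85,-5,30],[-102,-6,45],[-102,-6,52],[-102,-6,52],[-102,-6,52],[-102,-6,52]], spin=[-0.007,-0.007,-0.007,-0.007,-0.007,-0.007,-0.007,-0.007])

```text
clock: 17.97
tcp_pos: [0.512, -0.2197, 0.1726]
ee_rot: [0.674, 0.739, 0.0, 0.0]
wrist_force: [0.6, -0.1, -0.4]
grip_width: 0.149
grasp_force: 12.0
```

Run:
```python
from h import *
pitch();s=snap("wrist");np.savez("w8.npz",**s);o=status.get_obs();print(move_to([.5105,-.2222,.17]),o["tcp_pos"],np.degrees(2*np.arctan2(o["ee_rot"][1],o["ee_rot"][0])))
# where the wrist sees things: tube-frame coords of all points near the tube axis
M=np.array([.5226,-.3608,.073]);t=np.radians(5);yf=np.array([-np.sin(t),np.cos(t),0]);xf=np.array([np.cos(t),np.sin(t),0])
a=yf*.766+np.array([0,0,.6428]);n=-yf*.6428+np.array([0,0,.766])
uv=np.stack(np.meshgrid(np.arange(512),np.arange(384)),-1).reshape(-1,2);P=(depth(s,uv,True)-M)*1000
A,X,N=P@a,P@xf,P@n
k=(np.hypot(X,N)<17)&(A>-6)&(A<190)
for lo in np.r_[-5,-2,1,4,np.arange(8,190,10)]:
    m=k&(A>=lo)&(A<lo+(3 if lo<7 else 10))
    if m.sum(): print(lo,m.sum(),"X",X[m].min().round(1),X[m].max().round(1),np.median(X[m]).round(1),"N",N[m].min().round(1),N[m].max().round(1),"uv",uv[m].mean(0).round(0))
c=s["image"][290:360,215:285,::-1];cv2.imwrite("pics/c8.png",cv2.resize(c,(560,560),interpolation=cv2.INTER_CUBIC))
```

```text
n 582 pitch 40.27 grip pt below top face 9.49 face span rel grip [-47.5  19.9] std 0.72 y -0.2
[-2.  -1.7  2.8] [ 0.51201083 -0.22010392  0.17276919] 95.20964834436657
-5 4 X -5.5 5.2 -2.6 N -6.0 -4.5 uv [248. 302.]
-2 61 X -12.5 13.4 -4.3 N -12.8 -3.5 uv [249. 300.]
1 16 X -11.3 12.2 7.5 N -9.6 -3.5 uv [252. 301.]
28 9 X -1.6 4.8 1.6 N -0.2 2.4 uv [251. 301.]
38 16 X -1.6 5.8 2.1 N -0.3 2.3 uv [252. 300.]
48 16 X -1.5 5.7 2.1 N -0.0 2.5 uv [252. 298.]
58 14 X -2.3 5.5 2.1 N -0.6 2.4 uv [251. 295.]
68 19 X -2.2 5.4 1.6 N -0.2 3.0 uv [251. 294.]
78 10 X -0.3 5.3 2.5 N 1.3 3.3 uv [252. 292.]
108 31 X -7.4 11.3 0.8 N 4.5 10.7 uv [251. 289.]
118 202 X -8.1 12.0 3.1 N -5.6 10.7 uv [253. 283.]
128 14 X -4.4 8.2 0.8 N 8.0 9.1 uv [251. 282.]
138 66 X -5.7 8.8 1.5 N 4.9 9.7 uv [251. 280.]
148 78 X -5.3 9.1 1.9 N 6.3 10.2 uv [252. 276.]
158 97 X -5.6 8.9 1.5 N 6.5 10.1 uv [251. 272.]
168 98 X -5.6 8.6 1.8 N 5.6 10.4 uv [251. 268.]
178 170 X -12.1 11.9 0.3 N -15.6 11.0 uv [249. 252.]
188 87 X -14.8 14.7 1.5 N -10.8 15.7 uv [250. 242.]
```

View pics/c8.png

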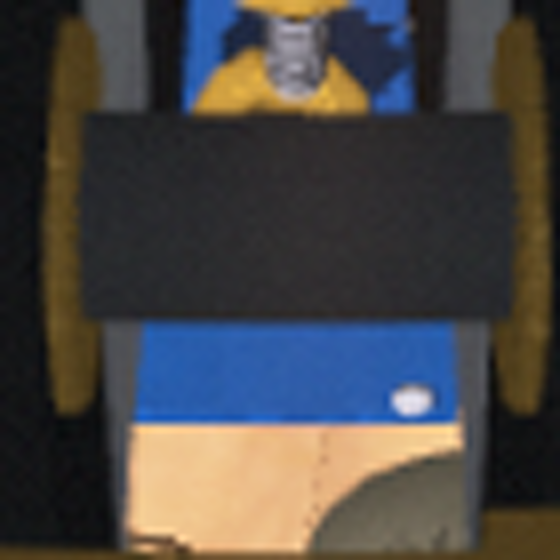

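In the tube's frame the rod tip is 27 mm out, about 1.5 mm to +x and 1.6 mm low. I'll correct that and advance 40 mm along the tube axis.

>>> jog_arm(jaw=[-1,-1,-1,-1,-1,-1,-1,-1], travel=[[-1,-1.5,-1.2],[-8.5,-1.5,5],[-14,-1.5,10],[-18,-1.5,13],[-22,-1.5,16.5],[-26,-1.5,19.8],[-29,-1.5,22.3],[-32,-1.5,24.8]], spin=[0,0,0,0,0,0,0,0], force=6)

```text
clock: 18.73
tcp_pos: [0.5127, -0.2536, 0.1468]
ee_rot: [0.675, 0.738, -0.0, -0.0]
wrist_force: [0.7, -0.0, -0.1]
grip_width: 0.148
grasp_force: 6.0
```

```bash
cat >> h.py <<'E'
def tubeview(s=None):
    s=s or snap("wrist");o=status.get_obs()
    M=np.array([.5226,-.3608,.073]);t=np.radians(5);yf=np.array([-np.sin(t),np.cos(t),0]);xf=np.array([np.cos(t),np.sin(t),0])
    a=yf*.766+np.array([0,0,.6428]);n=-yf*.6428+np.array([0,0,.766])
    uv=np.stack(np.meshgrid(np.arange(512),np.arange(384)),-1).reshape(-1,2);P=(depth(s,uv,True)-M)*1000
    A,X,N=P@a,P@xf,P@n;k=(np.hypot(X,N)<17)&(A>-6)&(A<150)
    for lo in np.r_[-5,-2,1,4,np.arange(8,150,10)]:
        m=k&(A>=lo)&(A<lo+(3 if lo<7 else 10))
        if m.sum()>3: print(lo,m.sum(),"X",X[m].min().round(1),X[m].max().round(1),np.median(X[m]).round(1),"N",N[m].min().round(1),N[m].max().round(1))
    g=(o["tcp_pos"]+[0,0,.019]-M)*1000;print("grip A,X,N",(g@a).round(1),(g@xf).round(1),(g@n).round(1),"F",o["wrist_force"].round(1),"M",o["moment"].round(2))
    return s
E
python3 - <<'E'
from h import *
s=tubeview();pitch(s)
E
```

```text
-5 14 X -12.5 13.8 1.1 N -5.1 6.3
-2 169 X -12.5 13.7 4.2 N -9.6 7.0
1 47 X -12.5 13.6 2.1 N -8.1 7.1
8 19 X -4.0 3.1 -1.0 N 1.8 4.3
18 14 X -4.8 3.0 -1.0 N 0.7 4.7
28 21 X -4.7 2.9 0.0 N 1.9 4.9
38 5 X -3.7 0.9 -0.9 N 3.3 4.8
68 60 X -10.6 9.6 -0.0 N -3.6 12.7
78 175 X -10.5 9.6 0.7 N -4.2 12.1
88 29 X -7.5 5.8 -0.8 N 8.1 11.1
98 62 X -8.0 6.4 -0.4 N 6.4 11.4
108 87 X -7.7 6.7 -0.8 N 8.2 12.0
118 100 X -7.9 6.5 -0.8 N 7.6 12.0
128 97 X -7.6 6.6 -0.7 N 9.2 12.2
138 281 X -15.2 16.0 0.5 N -14.9 15.5
148 113 X -16.3 16.4 2.2 N -6.5 15.3
grip A,X,N 141.7 -0.7 1.9 F [-0.3 -0.  -1.9] M [-0.03  0.06 -0.01]
n 592 pitch 40.12 grip pt below top face 9.64 face span rel grip [-46.9  20.2] std 0.77 y -0.0
```

The tip is about 15 mm inside with no contact force. Continue 64 mm with small trims.

>>> jog_arm(jaw=[-1,-1,-1,-1,-1,-1,-1,-1], travel=[[-6,0.6,5.2],[-12,1.2,10.4],[-18,1.2,15.6],[-24,1.2,20.8],[-30,1.2,26],[-36,1.2,31.2],[-42,1.2,36.4],[-48.4,1.2,41.9]], spin=[0,0,0,0,0,0,0,0], force=6)

```text
clock: 19.45
tcp_pos: [0.5183, -0.3018, 0.1047]
ee_rot: [0.675, 0.738, -0.0, -0.0]
wrist_force: [0.2, 0.5, -1.0]
grip_width: 0.15
grasp_force: 6.0
```

Run:
```python
from h import *
s=tubeview();pitch(s)
```

```text
-5 13 X -9.6 10.6 2.2 N 9.0 13.4
-2 146 X -9.8 12.3 0.5 N -9.2 13.3
1 10 X -7.8 9.7 4.7 N 7.5 11.8
8 224 X -9.1 11.0 1.3 N -5.2 11.4
28 59 X -6.6 7.8 1.3 N 7.0 10.4
38 67 X -6.6 7.7 -0.1 N 5.3 11.0
48 91 X -6.2 8.1 1.3 N 7.2 10.9
58 104 X -6.6 7.7 0.6 N 6.5 11.0
68 127 X -9.5 9.4 0.6 N -15.5 11.6
78 421 X -16.8 16.4 -1.0 N -13.6 15.5
88 899 X -16.9 16.8 0.1 N -5.3 15.6
98 212 X -13.7 14.0 0.4 N 5.7 15.2
108 134 X -3.1 4.7 0.7 N 5.8 7.4
118 184 X -3.1 4.9 1.2 N -1.1 7.8
128 263 X -3.0 4.8 0.7 N -0.4 7.9
grip A,X,N 76.6 0.2 0.8 F [-2.6 -0.1 -1.4] M [-0.1   0.19  0.03]
n 588 pitch 40.13 grip pt below top face 9.69 face span rel grip [-47.4  20.7] std 0.77 y -0.1
```

>>> jog_arm(jaw=[-1,-1,-1,-1,-1,-1,-1,-1], travel=[[-2.3,0,1.9],[-4.6,0,3.9],[-5.7,0,4.8],[-6.5,0,5.5],[-6.9,0,5.8],[-6.9,0,5.8],[-6.9,0,5.8],[-6.9,0,5.8]], spin=[0,0,0,0,0,0,0,0], force=6)

```text
clock: 20.17
tcp_pos: [0.5191, -0.3072, 0.0997]
ee_rot: [0.674, 0.738, 0.0, -0.0]
wrist_force: [-1.6, 4.9, 1.9]
grip_width: 0.151
grasp_force: 6.0
```

Run:
```python
from h import *
s=tubeview();pitch(s);np.savez("w9.npz",**s)
```

```text
-5 14 X -8.0 12.4 7.1 N 7.0 13.1
-2 114 X -8.8 12.4 0.2 N -10.9 13.6
1 25 X -8.8 10.6 0.2 N 4.7 12.2
4 24 X -7.8 11.3 1.4 N 5.0 11.7
8 177 X -8.7 11.3 2.5 N -5.1 10.9
18 36 X -5.6 8.2 1.3 N 7.3 10.0
28 69 X -6.2 8.1 1.0 N 6.2 10.3
38 94 X -5.9 8.5 1.0 N 6.5 10.4
48 108 X -6.1 8.7 1.3 N 6.5 10.3
58 104 X -5.9 8.3 1.0 N 7.0 10.6
68 336 X -15.6 15.3 -0.2 N -15.2 15.7
78 594 X -16.9 17.0 -0.6 N -5.8 10.9
88 666 X -15.9 15.2 -0.0 N -7.0 15.4
98 141 X -2.6 5.1 1.5 N 4.3 5.8
108 161 X -2.7 5.2 1.0 N 3.9 5.9
118 351 X -2.7 5.1 1.0 N -2.1 5.8
grip A,X,N 70.5 1.2 0.5 F [-0.9  5.   2.7] M [ 1.12  0.39 -0.09]
n 623 pitch 39.2 grip pt below top face 9.03 face span rel grip [-46.4  20.5] std 0.7 y -0.2
```

Axial contact force is about 5.6 N, and the collar's back sits at A≈9 mm (collar length 9), so it's seated. I'll press slightly more, pause, then draw straight out.

>>> jog_arm(jaw=[-1,-1,-1,-1,-1,-1,-1,-1], travel=[[-0.8,0,0.7],[-1.5,0,1.3],[-1.5,0,1.3],[-1.5,0,1.3],[-1.5,0,1.3],[-1.5,0,1.3],[-1.5,0,1.3],[-1.5,0,1.3]], spin=[0,0,0,0,0,0,0,0], force=8)

```text
clock: 20.88
tcp_pos: [0.5194, -0.3085, 0.0985]
ee_rot: [0.674, 0.738, 0.001, -0.0]
wrist_force: [-1.2, 6.4, 6.3]
grip_width: 0.148
grasp_force: 8.0
```

Run:
```python
from h import *
o=status.get_obs();print(o["clock"],o["tcp_pos"],o["wrist_force"]); s=snap("wrist");pitch(s)
```

```text
20.8833 [ 0.51942688 -0.30846997  0.09853674] [-1.23655625  6.37736244  6.30676169]
n 651 pitch 38.7 grip pt below top face 8.54 face span rel grip [-45.1  22.3] std 0.66 y -0.2
```

Seated and held for over half a second. Drawing it out along the axis.

>>> jog_arm(jaw=[-1,-1,-1,-1,-1,-1,-1,-1], travel=[[3,0,-2.5],[8,0,-6.7],[14,0,-11.7],[20,0,-16.8],[26,0,-21.8],[32,0,-26.8],[38,0,-31.9],[44,0,-36.9]], spin=[0,0,0,0,0,0,0,0], force=8)

```text
clock: 21.6
tcp_pos: [0.5151, -0.2651, 0.1358]
ee_rot: [0.675, 0.738, 0.0, 0.0]
wrist_force: [-0.1, -0.0, -1.1]
grip_width: 0.148
grasp_force: 8.0
```

>>> jog_arm(jaw=[-1,-1,-1,-1,-1,-1,-1,-1], travel=[[6,0,-5],[12,0,-10],[18,0,-15],[24,0,-20],[30,0,-25],[36,0,-30.2],[44,0,-37],[54,0,-45.3]], spin=[0,0,0,0,0,0,0,0], force=8)

```text
clock: 22.27
tcp_pos: [0.51, -0.2116, 0.1808]
ee_rot: [0.675, 0.738, -0.0, -0.0]
wrist_force: [0.1, -0.1, -0.5]
grip_width: 0.15
grasp_force: 8.0
```

Run:
```python
from h import *
s=tubeview();pitch(s);print(status.get_obs()["tcp_pos"])
```

```text
-2 46 X -11.3 13.2 5.2 N -12.2 -5.3
1 4 X -5.1 10.7 7.6 N -10.2 -5.2
48 10 X -3.3 4.0 -0.6 N 3.7 5.5
58 20 X -3.2 4.0 0.4 N 3.4 6.1
68 20 X -4.0 3.8 0.4 N 1.6 6.0
78 15 X -3.9 3.7 -0.1 N 2.1 5.5
88 29 X -3.8 4.6 0.9 N 1.7 5.8
98 5 X -1.8 1.8 -0.0 N 5.1 5.5
128 259 X -9.5 10.4 0.9 N -4.6 12.3
grip A,X,N 198.5 1.4 0.9 F [2.9 0.5 2.1] M [-0.02 -0.15 -0.  ]
n 661 pitch 38.54 grip pt below top face 8.44 face span rel grip [-47.1  19.9] std 0.73 y -0.0
[ 0.51078899 -0.20978742  0.18226914]
```

The rod is clear, tip 42 mm outside the mouth. I'll carry it back over the rest and use its two fixed notches to turn the rod level in the grip.

>>> jog_arm(jaw=[-1,-1,-1,-1,-1,-1,-1,-1], travel=[[25,-2,-28],[60,-4,-28],[95,-6,-28],[130,-8,-28],[165,-10,-28],[200,-12,-28],[235,-14,-28],[271,-15,-28]], spin=[0,0,0,0,0,0,0,0], force=12)

```text
clock: 22.98
tcp_pos: [0.4705, 0.0581, 0.2087]
ee_rot: [0.675, 0.738, 0.0, 0.0]
wrist_force: [1.9, -0.3, -0.6]
grip_width: 0.148
grasp_force: 12.0
```

>>> jog_arm(jaw=[-1,-1,-1,-1,-1,-1,-1,-1], travel=[[35,-2,0],[70,-4,0],[105,-6,0],[140,-8,0],[175,-10,0],[210,-12,0],[245,-14,0],[271,-15,0]], spin=[0.02,0.04,0.06,0.08,0.1,0.12,0.147,0.147])

```text
clock: 23.65
tcp_pos: [0.4308, 0.3282, 0.2084]
ee_rot: [0.727, 0.687, 0.0, -0.0]
wrist_force: [-0.1, 0.2, -1.2]
grip_width: 0.148
grasp_force: 12.0
```

Run:
```python
from h import *
pitch();snap("top");o=status.get_obs();print(move_to([.4326,.3285,.051]),o["tcp_pos"],np.degrees(2*np.arctan2(o["ee_rot"][1],o["ee_rot"][0])))
t=snap("top")
b=max([x for x in blobs(mask(t,*BLUE),300) if 280<x[0][0]<360],key=lambda v:v[1][4])
T=onz(t,b[2],.05)[:,:2]*1000;print("tank top view",cv2.minAreaRect(T.astype(np.float32)))
```

```text
n 654 pitch 38.41 grip pt below top face 11.32 face span rel grip [-47.7  19.5] std 0.74 y 0.1
[ -0.9   2.4 157. ] [0.43034177 0.32944917 0.2080261 ] 87.0136872044646
tank top view ((503.9822082519531, -397.261962890625), (101.02580261230469, 101.4170913696289), 4.773648738861084)
```

>>> jog_arm(jaw=[-1,-1,-1,-1,-1,-1,-1,-1], travel=[[0,2,20],[0,2.4,40],[0,2.4,55],[0,2.4,65],[0,2.4,75],[0,2.4,84],[0,2.4,92],[0,2.4,100]], spin=[0,0,0,0,0,0,0,0], force=5)

```text
clock: 24.47
tcp_pos: [0.4346, 0.3251, 0.108]
ee_rot: [0.727, 0.686, 0.0, 0.0]
wrist_force: [0.8, 0.0, -0.5]
grip_width: 0.15
grasp_force: 5.0
```

Run:
```python
from h import *
s=snap("wrist");pitch(s);o=status.get_obs();print(o["tcp_pos"],o["wrist_force"])
```

```text
n 983 pitch 26.68 grip pt below top face 9.87 face span rel grip [-45.2  23.6] std 0.57 y 0.3
[0.43395225 0.32460612 0.1065762 ] [-1.37145433 -0.72289105 -2.4897624 ]
```

>>> jog_arm(jaw=[-1,-1,-1,-1,-1,-1,-1,-1], travel=[[0,0,10],[0,0,20],[0,0,29],[0,0,37],[0,0,44],[0,0,50],[0,0,55],[0,0,55]], spin=[0,0,0,0,0,0,0,0], force=5)

```text
clock: 25.18
tcp_pos: [0.4342, 0.325, 0.0525]
ee_rot: [0.727, 0.687, -0.0, 0.0]
wrist_force: [-0.9, 0.7, -0.9]
grip_width: 0.15
grasp_force: 5.0
```

Run:
```python
from h import *
s=snap("wrist");pitch(s);o=status.get_obs();print(o["tcp_pos"],o["wrist_force"])
```

```text
n 1335 pitch 5.65 grip pt below top face 18.67 face span rel grip [-30.  23.] std 0.62 y -0.2
[0.43429198 0.32491837 0.05282966] [-0.49362822  0.55447491  0.03337722]
```

>>> jog_arm(jaw=[-1,-1,-1,-1], travel=[[0,0,1.5],[0,0,2.5],[0,0,2.5],[0,0,2.5]], spin=[0,0,0,0], force=5)

```text
clock: 25.57
tcp_pos: [0.4345, 0.3252, 0.0511]
ee_rot: [0.727, 0.686, 0.0, -0.0]
wrist_force: [-2.6, -0.4, 4.0]
grip_width: 0.151
grasp_force: 5.0
```

>>> jog_arm(jaw=[-1,-1,-1,-1,-1,-1,-1,-1], travel=[[0,0,0],[0,0,0],[0,0,-15],[0,0,-35],[0,0,-65],[0,0,-95],[0,0,-100],[0,0,-100]], spin=[0,0,0,0,0,0,0,0], force=25)

```text
clock: 26.23
tcp_pos: [0.4352, 0.3256, 0.1525]
ee_rot: [0.727, 0.686, 0.002, 0.0]
wrist_force: [-0.3, -0.7, -1.0]
grip_width: 0.142
grasp_force: 25.0
```

Run:
```python
from h import *
s=snap("wrist");pitch(s);rodpts(s);o=status.get_obs();print(o["tcp_pos"],o["wrist_force"],o["joints"].round(2))
t=snap("top");np.savez("t9.npz",**t)
for c,st,px in blobs(mask(t,*TEAL),300):
  if 180<c[0]<240: print("note",onz(t,c,.013),onz(t,cv2.boxPoints(cv2.minAreaRect(px.astype(np.float32))),.013).round(3)[:,:2].tolist())
```

```text
n 1319 pitch 5.58 grip pt below top face 21.76 face span rel grip [-28.   23.5] std 0.59 y -0.1
-30 121 z top -38.7 -37.8 y 0.4
-20 301 z top -39.6 -38.7 y 1.0
-10 321 z top -40.6 -39.8 y 0.4
0 365 z top -41.7 -40.8 y 1.0
10 404 z top -42.7 -41.8 y 1.0
20 405 z top -43.1 -41.7 y 0.5
[0.43447668 0.32517086 0.15092763] [ 0.48355648  0.51200928 -1.70118494] [-0.98  0.34  0.34  1.88 -0.14  0.94 -0.63]
note [[0.43940335 0.01852068 0.013     ]] [[0.491, 0.09], [0.49, -0.051], [0.391, -0.052], [0.392, 0.088]]
```

The rod came out 5.6° tip-down and sits 13 mm high in the pads: the tail rode on the rear post's prong because I was about 2.5 mm off in x. Correcting sideways and lowering again.

>>> jog_arm(jaw=[-1,-1,-1,-1,-1,-1,-1,-1], travel=[[0,-2.7,0],[0,-2.7,25],[0,-2.7,50],[0,-2.7,75],[0,-2.7,84],[0,-2.7,90],[0,-2.7,90],[0,-2.7,90]], spin=[0,0,0,0,0,0,0,0], force=5)

```text
clock: 27.0
tcp_pos: [0.4319, 0.3253, 0.0614]
ee_rot: [0.727, 0.686, 0.0, 0.0]
wrist_force: [-0.5, 0.3, 0.4]
grip_width: 0.148
grasp_force: 5.0
```

Run:
```python
from h import *
s=snap("wrist");np.savez("w10.npz",**s);pitch(s);o=status.get_obs();print(o["tcp_pos"],o["wrist_force"])
c=s["image"][60:360,160:350,::-1];cv2.imwrite("pics/c10.png",cv2.resize(c,None,fx=1.9,fy=1.9,interpolation=cv2.INTER_CUBIC))
```

```text
n 1345 pitch 3.14 grip pt below top face 19.87 face span rel grip [-28.5  22. ] std 0.62 y 0.2
[0.4321352  0.3255004  0.06174864] [ 0.45533255 -0.15643586 -0.787878  ]
```

View pics/c10.png

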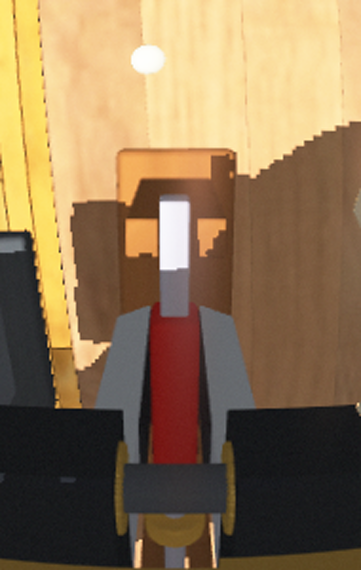

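Run:
```python
from h import *
s=dict(np.load("w10.npz"));rodpts(s)
uv=np.stack(np.meshgrid(np.arange(200,320),np.arange(60,330)),-1).reshape(-1,2);P=depth(s,uv,True)
k=(P[:,2]>.05)&(P[:,2]<.12)&(np.abs(P[:,0]-.43)<.022)
for y in np.r_[np.arange(.15,.30,.01),np.arange(.34,.40,.007)]:
    m=k&(np.abs(P[:,1]-y)<.004)
    if m.sum()>2:
        zt=P[m,2].max();q=m&(P[:,2]>zt-.003);print(y.round(3),m.sum(),"x",P[m,0].min().round(4),P[m,0].max().round(4),"z max",zt.round(4),"x of top",P[q,0].min().round(4),P[q,0].max().round(4))
for nm in("side",):
    sd=snap(nm);r=[x for x in blobs(mask(sd,*RED),5) if x[0][0]<260];print([(x[0],x[1]) for x in r])
```

```text
-30 133 z top -37.8 -37.0 y 0.2
-20 304 z top -38.4 -37.6 y 0.2
-10 334 z top -39.0 -38.3 y 0.2
0 384 z top -39.6 -38.8 y 0.2
10 416 z top -40.3 -39.4 y -0.1
20 370 z top -40.3 -38.9 y -0.8
0.34 462 x 0.4137 0.44 z max 0.12 x of top 0.4144 0.4221
0.347 429 x 0.426 0.4399 z max 0.1038 x of top 0.4266 0.4391
0.354 227 x 0.4296 0.4489 z max 0.0989 x of top 0.4296 0.4377
0.361 637 x 0.4195 0.4491 z max 0.0994 x of top 0.43 0.4381
0.368 1008 x 0.4199 0.4499 z max 0.1005 x of top 0.4305 0.4385
0.375 290 x 0.4207 0.4389 z max 0.1005 x of top 0.431 0.4388
0.382 87 x 0.4314 0.4389 z max 0.0999 x of top 0.4314 0.4388
[]
```

The tail is now centred but the shaft rests on the front prong: the rod's yaw is about 1° off the rest's. Lift slightly, trim yaw, and lower again.

>>> jog_arm(jaw=[-1,-1,-1,-1,-1,-1,-1,-1], travel=[[0,0,-8],[0,0.7,-8],[0,0.7,0],[0,0.7,6],[0,0.7,12],[0,0.7,17],[0,0.7,22],[0,0.7,22]], spin=[0,-0.018,-0.018,-0.018,-0.018,-0.018,-0.018,-0.018], force=5)

```text
clock: 27.77
tcp_pos: [0.4321, 0.3248, 0.0377]
ee_rot: [0.721, 0.693, -0.001, 0.0]
wrist_force: [-0.4, -0.4, -0.6]
grip_width: 0.149
grasp_force: 5.0
```

Run:
```python
from h import *
s=snap("wrist");np.savez("w11.npz",**s);pitch(s);o=status.get_obs();print(o["tcp_pos"],o["wrist_force"])
uv=np.stack(np.meshgrid(np.arange(200,320),np.arange(60,330)),-1).reshape(-1,2);P=depth(s,uv,True)
k=(P[:,2]>.05)&(P[:,2]<.12)&(np.abs(P[:,0]-.434)<.005)
for y in np.arange(.354,.39,.01):
    m=k&(np.abs(P[:,1]-y)<.004)
    if m.sum()>2: print(y.round(3),"z max",np.percentile(P[m,2],95).round(4))
```

```text
n 1365 pitch -0.29 grip pt below top face 22.54 face span rel grip [-26.1  21. ] std 0.61 y -0.2
[0.43215313 0.32485767 0.03818745] [-0.48506861 -0.44812369 -1.04055662]
0.354 z max 0.0757
0.364 z max 0.0802
0.374 z max 0.0758
```

Rod is level (-0.3°) in both notches. Grip firmly and lift.

>>> jog_arm(jaw=[-1,-1,-1,-1,-1,-1,-1,-1], travel=[[0,0,0],[0,0,0],[0,0,0],[0,0,-12],[0,0,-35],[0,0,-65],[0,0,-95],[0,0,-100]], spin=[0,0,0,0,0,0,0,0], force=25)

```text
clock: 28.48
tcp_pos: [0.4342, 0.3262, 0.1443]
ee_rot: [0.721, 0.693, 0.003, 0.0]
wrist_force: [0.4, 0.6, 0.6]
grip_width: 0.148
grasp_force: 25.0
```

Run:
```python
from h import *
s=snap("wrist");pitch(s);rodpts(s);o=status.get_obs();print(o["tcp_pos"],o["wrist_force"],np.degrees(2*np.arctan2(o["ee_rot"][1],o["ee_rot"][0])))
```

```text
n 1369 pitch -0.24 grip pt below top face 24.3 face span rel grip [-25.8  21.1] std 0.65 y 0.2
-30 21 z top -43.2 -42.6 y -0.4
-20 328 z top -43.9 -43.1 y 0.7
-10 354 z top -44.0 -43.3 y 0.7
0 390 z top -44.0 -43.2 y 0.7
10 433 z top -44.0 -43.3 y 0.7
20 398 z top -43.8 -42.5 y 0.2
[0.43384374 0.32623095 0.14305846] [ 0.63259726  2.16731511 -0.08478576] 87.72448272925452
```

Level and held firmly, with the tip 153 mm ahead and the axis 34 mm above the TCP. I'll bring the tip over the notebook centre (0.439,0.0185) at z≈0.113, with the rod turned 22° so its tail clears the rest.

>>> jog_arm(jaw=[-1,-1,-1,-1,-1,-1,-1,-1], travel=[[-25,-6,0],[-50,-12,0],[-75,-18,0],[-100,-24,0],[-125,-30,0],[-150,-36,0],[-166,-40,0],[-166,-40,0]], spin=[-0.05,-0.1,-0.15,-0.2,-0.25,-0.31,-0.39,-0.39], force=25)

```text
clock: 29.2
tcp_pos: [0.3847, 0.1579, 0.1386]
ee_rot: [0.572, 0.82, -0.001, -0.0]
wrist_force: [0.2, -0.5, 0.1]
grip_width: 0.152
grasp_force: 25.0
```

>>> jog_arm(jaw=[-1,-1,-1,-1,-1,-1,-1,-1], travel=[[0,0,12],[0,0,25],[0,0,38],[0,0,50],[0,0,60],[0,0,64],[0,0,64],[0,0,64]], spin=[0,0,0,0,0,0,0,0])

```text
clock: 29.87
tcp_pos: [0.3859, 0.161, 0.075]
ee_rot: [0.573, 0.819, -0.0, 0.0]
wrist_force: [0.8, -0.7, -0.6]
grip_width: 0.151
grasp_force: 25.0
```

Run:
```python
from h import *
s=snap("wrist");pitch(s);o=status.get_obs();a=2*np.arctan2(o["ee_rot"][1],o["ee_rot"][0])
tip=o["tcp_pos"]+np.array([-.153*np.cos(a),-.153*np.sin(a),.034]);print(o["tcp_pos"],np.degrees(a),"tip est",tip.round(4))
t=snap("top");sd=snap("side")
b=max([x for x in blobs(mask(t,*BLUE),300) if 280<x[0][0]<360],key=lambda v:v[1][4])
T=onz(t,b[2],.05)[:,:2]*1000;print("tank",cv2.minAreaRect(T.astype(np.float32)))
uv=np.stack(np.meshgrid(np.arange(150,280),np.arange(200,290)),-1).reshape(-1,2)
P=depth(t,uv);d=-np.array([np.cos(a),np.sin(a)]);L=(P[:,:2]-tip[:2])
al=L@d;pe=L@np.array([-d[1],d[0]]);k=(np.abs(pe)<.012)&(al>-.08)&(al<.03)&(P[:,2]>.08)&(P[:,2]<.14)
print("rod pts seen from top: along",al[k].max()if k.any() else None,"z",P[k,2].round(3)[:20],"perp",np.median(pe[k])if k.any() else None)
c1=cv2.resize(t["image"][170:270,170:370,::-1],None,fx=2,fy=3.84,interpolation=cv2.INTER_CUBIC);c2=cv2.resize(sd["image"][140:260,195:295,::-1],(384,384),interpolation=cv2.INTER_CUBIC)
cv2.imwrite("pics/c12.png",np.hstack([c1,c2]))
```

```text
n 1371 pitch -0.37 grip pt below top face 22.74 face span rel grip [-26.5  21.4] std 0.63 y 0.2
[0.38604807 0.16104233 0.07524568] 110.06600567879264 tip est [0.4385 0.0173 0.1092]
tank ((504.1248779296875, -397.2500305175781), (100.7395248413086, 101.4170913696289), 4.773648738861084)
rod pts seen from top: along 0.000977913000863922 z [0.109 0.108 0.113 0.111 0.105 0.114 0.113 0.108 0.109 0.11  0.106 0.112
 0.112 0.111 0.111 0.112 0.11  0.106 0.109 0.115] perp -0.0012634243876668008
```

View pics/c12.png

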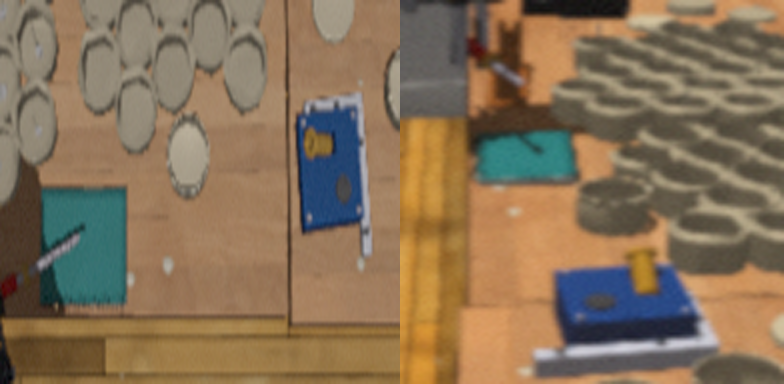

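The tip is at about (0.4385,0.017) over the notebook's middle and the rod is level. Before handing in, I'll check the tank's flushness from saved images, using rail edges relative to the lid in the same view.

Run:
```python
from h import *
t=np.radians(4.9);R=np.array([[np.cos(t),np.sin(t)],[-np.sin(t),np.cos(t)]])
def ana(s,fish,nm):
    b=max([x for x in blobs(mask(s,*BLUE),200)],key=lambda v:v[1][4]);D=depth(s,b[2],fish)
    q=b[2][np.abs(D[:,2]-.05)<.008];c=np.array(cv2.minAreaRect((onz(s,q,.05,fish)[:,:2]*1000).astype(np.float32))[0])
    hsv=cv2.cvtColor(s["image"],cv2.COLOR_RGB2HSV);uv=np.argwhere((hsv[:,:,1]<70)&(hsv[:,:,2]>110))[:,::-1]
    P=depth(s,uv,fish);k=np.abs(P[:,2]-.025)<.006
    L=(onz(s,uv[k],.025,fish)[:,:2]*1000-c)@R.T
    a=L[(L[:,0]>-75)&(L[:,0]<40)&(L[:,1]<-35)&(L[:,1]>-85)];e=L[(L[:,1]>-40)&(L[:,1]<40)&(L[:,0]>35)&(L[:,0]<85)]
    f=lambda v:np.percentile(v,[2,50,98]).round(1) if len(v)>5 else None
    print(nm,c.round(1),"long rail Y (exp -65..-50)",len(a),f(a[:,1]),"short rail X (exp 50..65)",len(e),f(e[:,0]))
ana(dict(np.load("w3.npz")),True,"w3")
ana(dict(np.load("t7.npz")),False,"t7");ana(snap("top"),False,"top")
ana(snap("side"),False,"side")
```

```text
w3 [ 506.  -397.2] long rail Y (exp -65..-50) 51 [-66.7 -59.7 -50. ] short rail X (exp 50..65) 226 [54.5 58.2 64.5]
t7 [ 504.9 -397.2] long rail Y (exp -65..-50) 94 [-67.2 -61.9 -53.5] short rail X (exp 50..65) 53 [55.9 61.2 65.4]
top [ 504.9 -397.2] long rail Y (exp -65..-50) 98 [-67.3 -62.4 -53.7] short rail X (exp 50..65) 48 [55.9 61.  65.4]
side [ 503.5 -404.2] long rail Y (exp -65..-50) 153 [-64.4 -54.5 -43.7] short rail X (exp 50..65) 25 [56.2 63.  65.5]
```

>>> jog_arm(jaw=[-1,-1,-1,-1,-1,-1], travel=[[0,0,-2],[0,0,-4],[0,0,-4],[0,0,-4],[0,0,-4],[0,0,-4]], spin=[0,0,0,0,0,0])

```text
clock: 30.62
tcp_pos: [0.3858, 0.1608, 0.0789]
ee_rot: [0.573, 0.82, -0.0, 0.0]
wrist_force: [0.4, 0.4, -1.2]
grip_width: 0.145
grasp_force: 25.0
```

Run:
```python
from h import *
t=np.radians(4.9);R=np.array([[np.cos(t),np.sin(t)],[-np.sin(t),np.cos(t)]]);f=np.array([558.8,-444.8])
for nm in("w1","w2","w3","w7","w8"):
    s=dict(np.load(nm+".npz"));hsv=cv2.cvtColor(s["image"],cv2.COLOR_RGB2HSV)
    uv=np.argwhere(mask(s,*BLUE)>0)[:,::-1];P=depth(s,uv,True);k=(np.abs(P[:,2]-.0505)<.0025);B=(onz(s,uv[k],.05,True)[:,:2]*1000-f)@R.T
    uv=np.argwhere((hsv[:,:,1]<70)&(hsv[:,:,2]>110))[:,::-1];P=depth(s,uv,True);k=np.abs(P[:,2]-.025)<.003;L=(onz(s,uv[k],.025,True)[:,:2]*1000-f)@R.T
    lr=L[(L[:,0]>-125)&(L[:,0]<-10)&(L[:,1]<12)&(L[:,1]>-25)];sr=L[(L[:,1]>12)&(L[:,1]<80)&(L[:,0]>-12)&(L[:,0]<25)]
    B=B[(np.abs(B[:,0]+50)<90)]
    pc=lambda v:np.percentile(v,[1,5,50,95,99]).round(1) if len(v)>5 else None
    print(nm,"lid X",pc(B[:,0]),"lid Y",pc(B[:,1]),"\n   long Y",len(lr),pc(lr[:,1]),"short X",len(sr),pc(sr[:,0]))
```

```text
w1 lid X [-132.7 -128.1  -86.9  -39.2  -34.9] lid Y [ 57.8  61.2 111.3 152.6 156.1] 
   long Y 1007 [-14.4 -13.5  -6.5   0.2   0.5] short X 602 [ 0.7  1.6  8.5 15.4 16.3]
w2 lid X [-96.5 -91.8 -52.9  -5.1  -0. ] lid Y [ 64.5  68.8 112.1 155.7 159.7] 
   long Y 508 [-14.5 -13.8  -8.7  -3.6  -2.8] short X 152 [ 7.1  7.4 11.2 15.6 16.1]
w3 lid X [-97.4 -94.4 -54.3  -2.6   0.5] lid Y [ 2.   5.9 51.1 96.  99.8] 
   long Y 51 [-14.8 -14.7  -7.8   0.4   1.9] short X 201 [ 6.   6.3  9.6 15.  16.2]
w7 lid X [-58.5 -55.9 -28.   -1.2   0.7] lid Y [ 7.   9.6 33.5 69.5 74. ] 
   long Y 0 None short X 33 [4.3 4.4 6.3 8.7 9.9]
w8 lid X [-53.1 -50.2 -28.4  -2.4   0.4] lid Y [ 1.2  1.5 15.8 94.1 98.6] 
   long Y 0 None short X 0 None
```

The lid-to-rail readings agree with contact on both rails within about 1 mm, and the pushes stalled hard on each rail at 31 N. The tank's position didn't change during insertion or withdrawal. Handing in.

Run:
```python
from h import *
s=snap("wrist");pitch(s);o=status.get_obs();print(o["tcp_pos"],np.abs(o["dq"]).max(),o["grasp_force"]);print(ctrl.job_done())
```

```text
n 1377 pitch -0.31 grip pt below top face 23.02 face span rel grip [-26.6  21. ] std 0.6 y -0.2
[0.3858312  0.16082064 0.07883443] 0.0020093104012496284 24.99883621931076
the job is handed in; nothing more can be done
None
```

I handed the job in at about 31 s of the 72 s. The tank is against both rails as far as the cameras can tell (about 1 mm). The rod went in until its collar stopped on the tube mouth, paused there, and was drawn fully out. It is now held level and still, with its tip about 10 cm above the middle of the notebook. I turned it level again by lowering it, still gripped, into the rest's notches.

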